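Seat a boring bar in a V-block and run the clamp screw down

TASK

With a fingertip, push the boring bar along the V-block until its knurled collar is home against the end of the block. Then tighten the stirrup clamp: push its tommy bar round clockwise (seen from above) with a finger, as many turns as it takes, until the screw stops hard with its pad pressing on the bar. Only push, never lift the bar, leave the things lying around where they are, and finish clear of everything.

Things in the scene. Friction and masses are not known exactly. Their poses are not given: they have to be found in the camera images.
- vblock: V-block, 80 x 110 mm, maroon sides, ground V jaws up to 80 mm above the bench, on a 140 x 160 x 15 mm steel plate fixed to the bench. Origin under its middle at bench level, z up, y along the V towards the bar's collar and outer end. A black stirrup, 22 mm wide along y and 101 mm across, bridges its middle; its top is 118 mm above the bench. The clamp screw stands upright over the origin
- block_face (a point): Where the collar must come home: the point on the bar's axis in the V-block's +y end face, 55 mm from the clamp screw's axis and 72 mm above the bench
- boring_bar: Loose round steel bar, 24 mm thick, 280 mm long, about 0.9 kg, lying in the V; slides along it at a push of 4 to 10 N, and can roll. It has a fixed knurled collar, 40 mm across and 12 mm thick. Origin on the axis in the collar face that looks to the block, y along the bar to its outer end. Home: origin at block_face; it starts 12 to 32 mm further out
- bar_end (a point): Centre of the bar's outer end, a flat 24 mm disc, 92 mm beyond the collar face; 147 mm from the clamp screw's axis when home
- clamp_screw (a joint): Angle of the clamp screw, rad. 0 is fully tight (hard stop, pad pressed on the bar); it grows as the screw is slackened, anticlockwise from above; starts 4.5 to 9. One turn, 6.28, moves the screw 1.75 mm. The pad meets the bar about 1 before 0. Turns at about 0.1 N m (2 to 3 N on the tommy bar) and stays where it is left
- screw_hub (a point): Middle of the tommy bar, on the screw's axis, 149 to 152 mm above the bench. The tommy bar is a level steel rod, 8 mm thick, through a 20 mm black barrel that rises 9 mm above this point. Below the rod 27 mm are free down to the stirrup, but for the barrel and the screw
- handle_end (a point): Centre of one 15 mm ball end of the tommy bar, 52 mm from screw_hub; the other lies opposite. At joint 0 it points along the V-block's +x; its direction turns with the joint
- clamp_pad: Round steel thrust pad, 18 mm across, at the foot of the clamp screw above the bar; goes up and down with the screw and does not turn. Origin at the middle of its underside
- probe: Bystander: aluminium hardness probe standing upright, 116 mm tall, 40 mm foot; origin under its foot. On the far (+x) side of the block
- test_block: Bystander: steel reference disc lying flat, 64 mm across, 15 mm thick; origin under its middle. On the far (+x) side of the block
- caliper: Bystander: digital caliper lying flat, 236 mm long along its y, about 75 mm wide, 12 mm thick; origin under its beam. On the robot's (-x) side of the block

How it is judged:
On the way, in this order (a step that is already met when the one before it is completed fails the run):
1. the collar is home against the end of the V-block (within 2 mm), the clamp still slack (y of boring_bar in the frame of vblock below 0.057 m and value of joint clamp_screw above 2 rad), for 0.2 s.
2. the clamp screw is tight on the bar (value of joint clamp_screw below 0.25 rad and contact force between clamp_pad and boring_bar above 2 N), for 0.2 s.
At the end, for the whole second after the job is handed in: The collar is within 2 mm of the end face of the block, the clamp screw is within 0.25 rad of its hard stop and its pad presses on the bar with more than 2 N, the bar is at rest (all of step 2 and y of boring_bar in the frame of vblock below 0.057 m and linear speed of boring_bar below 0.01 m/s); the robot touches nothing.
It fails at once if the bar is lifted out of its V (more than 8 mm up) or tipped (z of boring_bar in the frame of vblock above 0.08 m or z of bar_end in the frame of vblock above 0.082 m).
It fails at once if the probe, test block or caliper is moved more than 20 mm (distance of any of probe, test_block, caliper from where it was at the start of the episode above 0.02 m).
It also fails if it takes over 61 s, if anything falls off the work surface, if the arm or the gripper's body presses on something with over 40 N, if the wrist force passes 120 N, or if a joint passes its speed limit or range.

ROBOT

A 7-joint arm with a two-finger parallel gripper is mounted at the origin on the work surface. World frame = base frame: x ahead of the robot, y to its left, z up, the work surface at z = 0. Lengths are in m, angles in rad, forces in N, time in s.
With the tool pointing down it reaches from about 0.4 to 0.875 m from the base axis. Payload 19.3 kg.
Tool frame: the origin (TCP) lies at the very end of the fingers, on their centre line; the grasp point (between the pads) lies 19 mm behind it; z points along the fingers, y is the line along which they close (so a half turn about z gives the same grasp; the last joint's range is limited). The gripper opens to 85 mm and grips with 20 to 120 N. Pads are 22 mm wide; open, the fingers measure 114 mm over their backs; the gripper's body (76 mm by 85 mm) begins 54 mm behind the grasp point. The pads swing forward as they close: fully open they stand 13 mm farther back than shut.
Start: joints at [1.22, 0.521, -0.036, 1.599, 0.021, 1.021, -0.113], TCP at [0.173, -0.601, 0.231] pointing down, gripper open.
Joint ranges: [-2.91, 2.91], [-0.3, 2.13], [-1.5, 1.42], [0.17, 2.43], [-1.26, 4.41], [0.16, 1.93], [-2.52, 2.52]. Speed limits (rad/s): [1.89, 1.89, 2.39, 2.39, 3.01, 3.01, 3.01].

INTERFACE

Orientations are given as [roll, pitch, yaw] about the fixed x, y, z axes, in that order (R = Rz(yaw) Ry(pitch) Rx(roll)).
In Python, from workcell import bot gives the robot as it stands. The module is installed in compiled form; this text tells all that it offers.
- The arm moves only by the tool apply_moves, never from a script. Its arguments are lists of equal length, an entry for each row: "claw": the finger opening in m, from 0 to 0.0854; "xyz": the shift along the tool's x, y, z in m, a list of three; "twist": the turn, a rotation vector about the tool's x, y, z in rad, a list of three. A call has 1 to 20 rows; each row shifts and turns the commanded pose from where the row before left it, along the tool's axes as they then stand; what a row does not reach is not made up. A row lasts 1/10 s, in which the tool goes at most 50 mm and 8.59 degrees, less where a joint would pass 70% of its speed; a pose out of reach is approached as far as the arm can. A call with a gripper value outside its range is refused whole. The fingers move at their own pace and stop on an object; "force" is the grip in N (left out, the last holds). Time passes only in rows, so rows that do not move let the fingers close. It gives the time, the measured TCP pose, the force, the opening and the grip force at its end, in the units of the state.
- bot.observe(): the state, without advancing time (a new reading comes with each control period).
- bot.grab_frame(name): name is "scene" or "side" or "wrist"; returns a dict with "img" (400x640x3 uint8, red, green, blue), "vfov" (degrees; the focal length in pixels is half the picture's height over the tangent of half this angle, whatever the lens; pixels are square), "cx", "cy" (the principal point, pixels), "view" (4x4, takes a point from world to camera coordinates). Camera axes: x right, y up, looking along -z (the intrinsics and any distortion apply to the point x, -y, -z); pixel columns grow to the right and rows downward; lengths in m; the calibration is good to about 2 mm. The wrist camera is an equidistant fisheye: a pixel r from the principal point sees the ray r / f radians off the axis. A picture is of the moment at which its call begins. There is no depth.
- bot.job_done(): hands the job in; it is judged then, once.
Trained networks look in the newest picture that a camera, given by its name, has taken for a name from the list of things; names that differ only in an ending like _2 or _b are one class to them, and where a whole thing is asked for, a point or a joint stands for the part that bears it (a point fixed in the world has none). Each returns a list of dicts, best first, with "score" (0 to 1); they miss things now and then, are a little off and sometimes report something else, mostly with a low value. They report only what shows in the picture. A call takes as long as a camera call.
- bot.find_in(camera, query): "position" ([x, y, z] in m, in world coordinates, good to about 4 mm: the middle of the surface that is visible of it).
The state is a dict: "clock": time; "qpos": joint angles; "qd": joint speeds; "joint_efforts": joint torques, N m; "position": TCP position; "tool_rot": TCP orientation; "force": force on the tool from outside, world axes, zero at the start; "moment": the same for the moment, N m; "grip_width": finger opening in m; "finger_force": force on a finger pad.
Only numpy, scipy, OpenCV 4.12 (cv2) and the standard library are available. Lean on these libraries where they do the work, as an engineer would, in place of code of your own. Each camera call takes 0.05 s, during which the arm holds its last target. There are 200 camera calls.

## Working session

There is one attempt and no reset: what is moved stays moved. The work goes in short steps, Python scripts to look and compute and a tool call to move; the robot and the scene stay as the last step left them, time stands still between calls to the robot, and variables do not carry over. Pictures are saved under pics/ and viewed, at most 10 in all, crops included, and the job is handed in when it is done.

Besides the shell and the picture viewer there is one more tool, called as name(argument=value, ...) on one line, values as JSON. apply_moves: Moves the arm, as the interface text tells. Its arguments: {"type":"object","properties":{"claw":{"type":"array"},"xyz":{"type":"array"},"twist":{"type":"array"},"force":{"type":"number"}},"required":["claw","xyz","twist"]}

```bash
mkdir -p pics; python3 - <<'E'
from workcell import bot
import cv2,numpy as np
s=bot.observe();print({k:np.round(v,3) for k,v in s.items()})
for c in("scene","side"):
    f=bot.grab_frame(c);cv2.imwrite(f"pics/{c}0.png",f["img"][:,:,::-1])
    print(c,f["vfov"],f["cx"],f["cy"],np.round(f["view"],4).tolist())
    for q in("vblock","boring_bar","bar_end","screw_hub","handle_end","probe","test_block","caliper","clamp_pad","block_face"):
        try:print(q,[(np.round(d["position"],3).tolist(),round(d["score"],2)) for d in bot.find_in(c,q)][:3])
        except Exception as e:print(q,e)
E
```

```text
{'clock': np.float64(0.0), 'qpos': array([ 1.22 ,  0.522, -0.036,  1.6  ,  0.021,  1.021, -0.113]), 'qd': array([-0.003,  0.   ,  0.001, -0.001, -0.001, -0.002, -0.   ]), 'joint_efforts': array([-1.0000e-03, -9.2711e+01,  1.9800e+00, -3.6993e+01,  1.8000e-02,
        8.0000e-03, -0.0000e+00]), 'position': array([ 0.173, -0.6  ,  0.231]), 'tool_rot': array([-3.141,  0.   ,  0.281]), 'force': array([ 0.147, -0.364,  0.215]), 'moment': array([-0.017, -0.06 ,  0.002]), 'finger_force': np.float64(0.0), 'grip_width': np.float64(0.085)}
scene 50.70764493268884 317.477958281368 206.24634717520922 [[0.1341, 0.9909, -0.0149, -0.0483], [-0.6304, 0.0969, 0.7702, 0.2797], [0.7646, -0.0939, 0.6376, -1.2686], [0.0, 0.0, 0.0, 1.0]]
vblock [([0.591, -0.135, 0.057], 0.65), ([0.555, -0.109, 0.076], 0.26)]
boring_bar [([0.554, -0.105, 0.075], 0.67)]
bar_end [([0.55, -0.108, 0.079], 0.98), ([0.59, -0.139, 0.054], 0.15)]
screw_hub [([0.568, -0.143, 0.159], 0.8)]
handle_end [([0.592, -0.136, 0.049], 0.53)]
probe [([0.725, -0.153, 0.069], 0.92)]
test_block [([0.663, -0.048, 0.015], 0.97), ([0.594, -0.138, 0
[... 367 characters left out ...]
9], [0.0, 0.0, 0.0, 1.0]]
vblock [([0.558, -0.112, 0.06], 0.65), ([0.713, -0.145, 0.064], 0.25)]
boring_bar [([0.521, -0.057, 0.084], 0.95), ([0.714, -0.142, 0.061], 0.6)]
bar_end [([0.522, -0.061, 0.081], 0.79)]
screw_hub [([0.561, -0.141, 0.152], 0.54), ([0.562, -0.111, 0.058], 0.34), ([0.559, -0.14, 0.149], 0.17)]
handle_end [([0.558, -0.132, 0.151], 0.72), ([0.476, -0.243, 0.006], 0.22)]
probe [([0.713, -0.144, 0.064], 0.92), ([0.562, -0.115, 0.056], 0.52)]
test_block [([0.649, -0.043, 0.014], 0.96), ([0.558, -0.111, 0.058], 0.55), ([0.475, -0.244, 0.006], 0.22)]
caliper [([0.476, -0.245, 0.004], 0.94)]
clamp_pad [([0.559, -0.137, 0.152], 0.6)]
block_face [([0.563, -0.112, 0.058], 0.89)]
```

View pics/scene0.png

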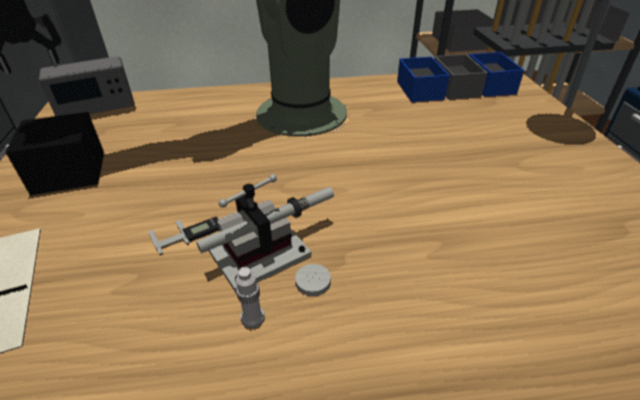

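View pics/side0.png

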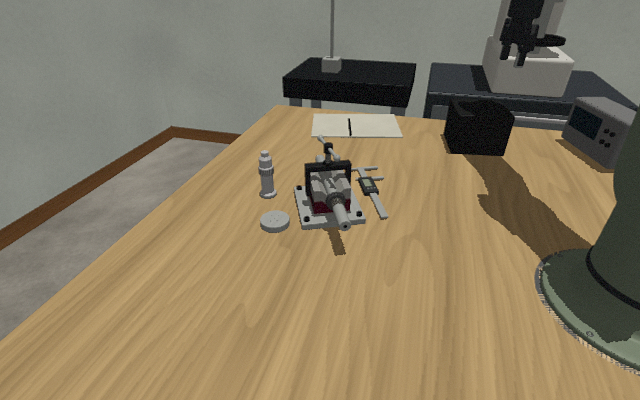

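The scene view shows the tommy bar from about (222,204) to (274,178), the hub near (249,189), the bar end at (331,193) and the collar near (295,207). The side view shows the bar end near (346,224). I'll crop both for precise pixels.

```bash
python3 - <<'E'
import cv2,numpy as np
a=cv2.imread("pics/scene0.png")[170:295,190:350];b=cv2.imread("pics/side0.png")[125:250,250:410]
a=cv2.resize(a,None,fx=5,fy=5,interpolation=cv2.INTER_CUBIC)[:,:800];b=cv2.resize(b,None,fx=5,fy=5,interpolation=cv2.INTER_CUBIC)
cv2.imwrite("pics/ca.png",a[:600]);cv2.imwrite("pics/cb.png",b[:600])
E
```

```text
(no output)
```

View pics/ca.png

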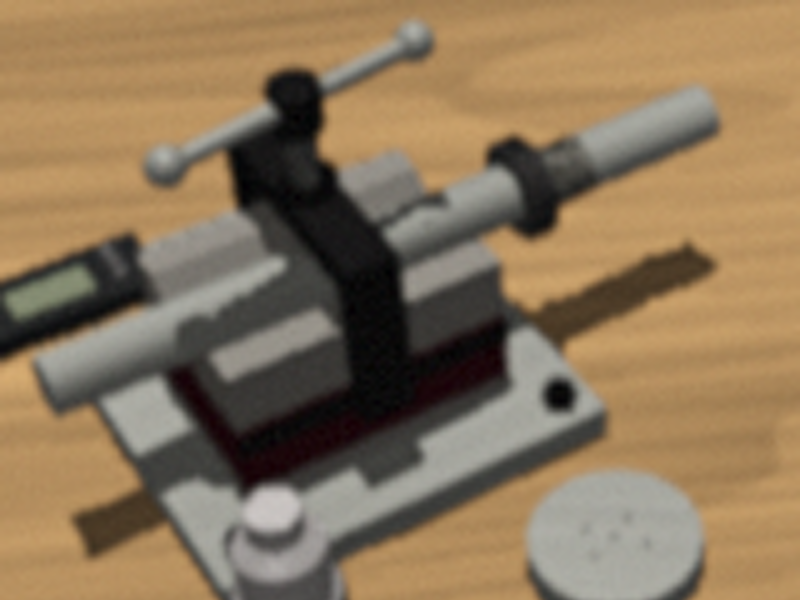

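View pics/cb.png

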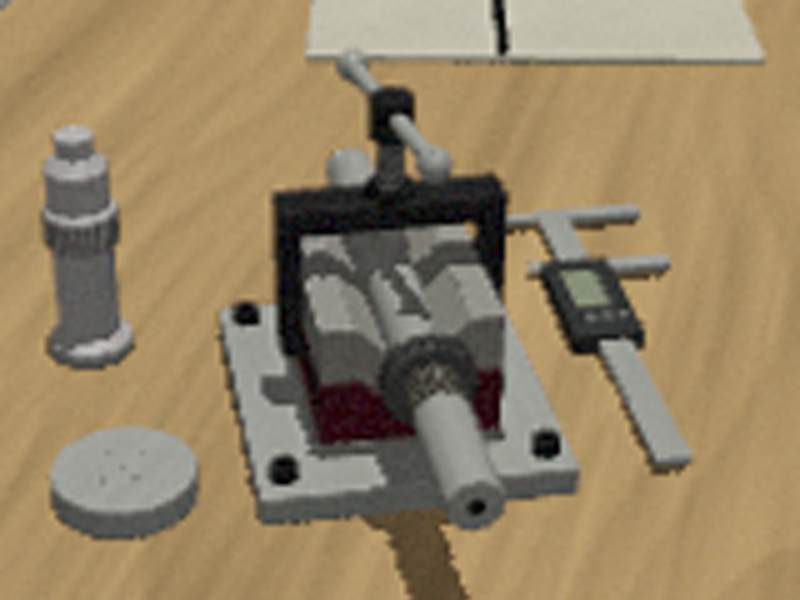

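```bash
cat > h.py <<'E'
import numpy as np
from workcell import bot
def cal(c):
    f=bot.grab_frame(c);return f
def ray(f,u,v):
    fl=200/np.tan(np.radians(f["vfov"])/2);V=np.array(f["view"])
    d=np.array([(u-f["cx"])/fl,-(v-f["cy"])/fl,-1]);R=V[:3,:3]
    return -R.T@V[:3,3],R.T@d
def atz(f,u,v,z):
    o,d=ray(f,u,v);return o+d*(z-o[2])/d[2]
def tri(rs):
    A=0;b=0
    for o,d in rs:
        d=d/np.linalg.norm(d);P=np.eye(3)-np.outer(d,d);A=A+P;b=b+P@o
    return np.linalg.solve(A,b)
E
python3 - <<'E'
from h import *
a=cal("scene");b=cal("side");np.set_printoptions(precision=4,suppress=True)
A=lambda x,y:(190+(x+.5)/5-.5,170+(y+.5)/5-.5)
B=lambda x,y:(250+(x+.5)/5-.5,125+(y+.5)/5-.5)
for n,p,q,z in(("ballA",(164,164),(352,66),.1505),("ballB",(414,40),(432,164),.1505),("barend",(702,112),(475,505),.072),("inner",(47,385),None,.072),("barreltop",(296,84),(392,98),.1595)):
    print(n,"scene",atz(a,*A(*p),z),end=" ")
    if q:print("side",atz(b,*B(*q),z),"tri",tri([ray(a,*A(*p)),ray(b,*B(*q))]))
print("collar",atz(a,*A(525,187),.075),atz(b,*B(428,380),.075))
print("\nplate corners side",[atz(b,*B(*p),.015) for p in((222,308),(262,505),(578,475))])
print("plate scene",[atz(a,*A(*p),.015) for p in((605,412),(98,402),(228,590))])
print("caliper side",[atz(b,*B(*p),.006) for p in((505,220),(638,212),(670,465))])
E
```

```text
ballA scene [ 0.5884 -0.1889  0.1505] side [ 0.5902 -0.1896  0.1505] tri [ 0.5897 -0.1885  0.1512]
ballB scene [ 0.5303 -0.1024  0.1505] side [ 0.5324 -0.1044  0.1505] tri [ 0.5319 -0.1023  0.1516]
barend scene [0.4876 0.0094 0.072 ] side [0.4858 0.0106 0.072 ] tri [0.4861 0.0095 0.071 ]
inner scene [ 0.6064 -0.2408  0.072 ] barreltop scene [ 0.5626 -0.1437  0.1595] side [ 0.5592 -0.1422  0.1595] tri [ 0.56   -0.1441  0.1581]
collar [ 0.5276 -0.0658  0.075 ] [ 0.5218 -0.0622  0.075 ]

plate corners side [array([ 0.6563, -0.1869,  0.015 ]), array([ 0.5866, -0.0389,  0.015 ]), array([ 0.4625, -0.0969,  0.015 ])]
plate scene [array([ 0.5931, -0.0444,  0.015 ]), array([ 0.5589, -0.2362,  0.015 ]), array([ 0.6591, -0.1853,  0.015 ])]
caliper side [array([ 0.5437, -0.3318,  0.006 ]), array([ 0.4753, -0.3609,  0.006 ]), array([ 0.4263, -0.1278,  0.006 ])]
```

apply_moves(claw=[0,0,0,0,0,0,0,0,0,0,0,0], xyz=[[0,0,0],[0,0,0],[0.036,-0.0105,0],[0.036,-0.0105,0],[0.036,-0.0105,0],[0.036,-0.0105,0],[0.036,-0.0105,0],[0.036,-0.0105,0],[0.036,-0.0105,0],[0.036,-0.0105,0],[0.036,-0.0105,0],[0.036,-0.0105,0]], twist=[[0,0,-0.083],[0,0,-0.083],[0,0,0],[0,0,0],[0,0,0],[0,0,0],[0,0,0],[0,0,0],[0,0,0],[0,0,0],[0,0,0],[0,0,0]], force=100)

```text
clock: 2.4
position: [0.4535, -0.3492, 0.2314]
tool_rot: [3.141, -0.0, 0.447]
force: [0.2, 0.2, -0.6]
grip_width: 0.0003
finger_force: 0.0
```

apply_moves(claw=[0,0,0,0,0,0,0,0,0,0,0,0], xyz=[[0.019,-0.0345,0],[0.019,-0.0345,0],[0.019,-0.0345,0],[0.019,-0.0345,0],[0.019,-0.0345,0],[0.019,-0.0345,0],[0.019,-0.0345,0],[0.019,-0.0345,0],[0.019,-0.0345,0],[0.019,-0.0345,0],[0,0,0],[0,0,0]], twist=[[0,0,0],[0,0,0],[0,0,0],[0,0,0],[0,0,0],[0,0,0],[0,0,0],[0,0,0],[0,0,0],[0,0,0],[0,0,0],[0,0,0]])

```text
clock: 3.6
position: [0.4748, 0.0436, 0.2313]
tool_rot: [3.142, -0.0, 0.448]
force: [0.5, -1.1, 0.0]
grip_width: -0.0002
finger_force: 0.0
```

apply_moves(claw=[0,0,0,0,0,0,0,0,0,0,0,0], xyz=[[-0.004,0,0.034],[0,0,0.034],[0,0,0.034],[0,0,0.034],[0,0,0.034],[0,0,0],[0,0.003,0],[0,0.003,0],[0,0.003,0],[0,0.003,0],[0,0.003,0],[0,0,0]], twist=[[0,0,0],[0,0,0],[0,0,0],[0,0,0],[0,0,0],[0,0,0],[0,0,0],[0,0,0],[0,0,0],[0,0,0],[0,0,0],[0,0,0]])

```text
clock: 4.8
position: [0.478, 0.0272, 0.0616]
tool_rot: [3.141, -0.0, 0.446]
force: [0.9, 0.3, 0.3]
grip_width: 0.0003
finger_force: 0.0
```

```bash
python3 - <<'E'
from h import *
import cv2
f=cal("side");cv2.imwrite("pics/s1.png",cv2.resize(f["img"][125:250,250:410,::-1],None,fx=4,fy=4,interpolation=cv2.INTER_CUBIC))
E
```

```text
(no output)
```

View pics/s1.png

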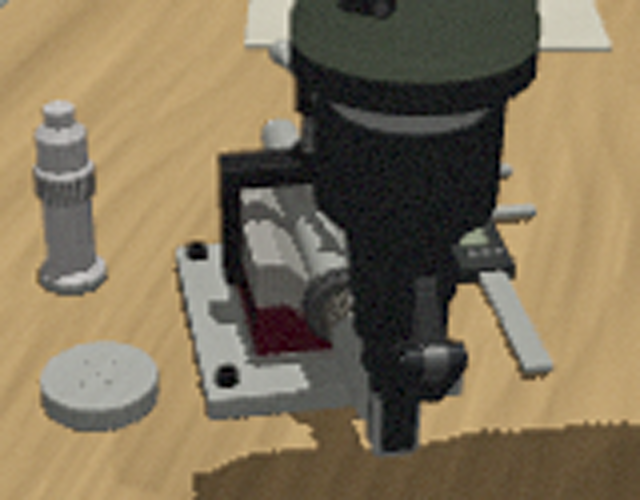

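The finger stands in line just beyond the bar's end (finger tip near (395,440), bar running up to collar at (330,300)). Pushing.

apply_moves(claw=[0,0,0,0,0,0,0,0,0,0,0,0], xyz=[[0,0.002,0],[0,0.002,0],[0,0.002,0],[0,0.002,0],[0,0.002,0],[0,0.002,0],[0,0.002,0],[0,0.002,0],[0,0.002,0],[0,0.002,0],[0,0.002,0],[0,0.002,0]], twist=[[0,0,0],[0,0,0],[0,0,0],[0,0,0],[0,0,0],[0,0,0],[0,0,0],[0,0,0],[0,0,0],[0,0,0],[0,0,0],[0,0,0]])

```text
clock: 6.05
position: [0.4877, 0.0069, 0.0612]
tool_rot: [-3.14, 0.0, 0.448]
force: [-3.2, 6.9, 2.7]
grip_width: -0.0002
finger_force: 4.0
```

apply_moves(claw=[0,0,0,0,0,0], xyz=[[0,0.0015,0],[0,0.0015,0],[0,0.0015,0],[0,0.001,0],[0,0.001,0],[0,0,0]], twist=[[0,0,0],[0,0,0],[0,0,0],[0,0,0],[0,0,0],[0,0,0]])

```text
clock: 6.65
position: [0.4905, 0.001, 0.0612]
tool_rot: [-3.141, 0.0, 0.448]
force: [-3.7, 6.4, 1.7]
grip_width: -0.0003
finger_force: 3.5
```

apply_moves(claw=[0,0,0], xyz=[[0,0.001,0],[0,0.001,0],[0,0,0]], twist=[[0,0,0],[0,0,0],[0,0,0]])

```text
clock: 6.95
position: [0.4912, -0.0005, 0.0612]
tool_rot: [-3.14, 0.0, 0.448]
force: [-4.6, 8.9, 3.7]
grip_width: -0.0001
finger_force: 5.1
```

apply_moves(claw=[0,0,0], xyz=[[0,0.001,0],[0,0.001,0],[0,0,0]], twist=[[0,0,0],[0,0,0],[0,0,0]])

```text
clock: 7.25
position: [0.4913, -0.0006, 0.0611]
tool_rot: [-3.138, 0.001, 0.45]
force: [-10.7, 20.0, 7.7]
grip_width: 0.0003
finger_force: 11.4
```

```bash
python3 - <<'E'
from h import *
import cv2
f=cal("scene");cv2.imwrite("pics/s2.png",cv2.resize(f["img"][170:270,230:350,::-1],None,fx=5,fy=5,interpolation=cv2.INTER_CUBIC))
E
```

```text
(no output)
```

View pics/s2.png

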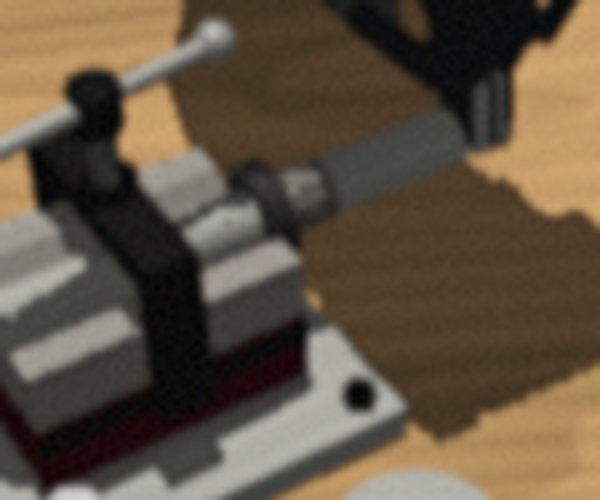

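Collar sits against the block face (around (265,210)), and force has risen to 23 N with no motion, so it is home. I'll back off, rise and go over to the tommy bar.

apply_moves(claw=[0,0,0,0,0,0,0,0,0,0,0,0,0], xyz=[[0,-0.01,0],[0,-0.01,0],[0,0,-0.034],[0,0,-0.034],[0,0,-0.034],[0,0,-0.034],[0,0,-0.034],[-0.009,0.038,0],[-0.009,0.038,0],[-0.009,0.038,0],[-0.009,0.038,0],[0,0,0],[0,0,0]], twist=[[0,0,0],[0,0,0],[0,0,0],[0,0,0],[0,0,0],[0,0,0],[0,0,0],[0,0,0],[0,0,0],[0,0,0],[0,0,0],[0,0,0],[0,0,0]])

```text
clock: 8.6
position: [0.5169, -0.1384, 0.231]
tool_rot: [-3.141, 0.0, 0.445]
force: [0.7, 1.4, -0.2]
grip_width: 0.0004
finger_force: 0.0
```

```bash
cat >> h.py <<'E'
H=np.array([.5608,-.1454]);yw=.447
def vpos():
    p=np.array(bot.observe()["position"]);d=p[:2]-H;c,s=np.cos(yw),np.sin(yw)
    return np.array([c*d[0]+s*d[1],-s*d[0]+c*d[1],p[2]])
def orbit(p0,a0,a1,step,r=.034):
    # rows clockwise from v-position p0 along the circle, degrees
    out=[];c=np.array(p0[:2])
    for a in np.arange(a0,a1-1e-6,-step):
        t=np.radians(a);q=r*np.array([np.cos(t),np.sin(t)])
        d=np.round([q[0]-c[0],-(q[1]-c[1])],4);out.append([float(d[0]),float(d[1]),0]);c=c+d*[1,-1]
    return out
E
python3 - <<'E'
from h import *
p=vpos();print(p,bot.observe()["force"])
print(orbit([-.036,.026],136,-8,8))
E
```

```text
[-0.03657507  0.02527616  0.2310034 ] [ 0.6704201   1.419651   -0.24469166]
[[0.0115, 0.0024, 0], [0.0036, -0.0032, 0], [0.0039, -0.0026, 0], [0.0043, -0.0021, 0], [0.0045, -0.0015, 0], [0.0046, -0.0008, 0], [0.0048, -0.0002, 0], [0.0047, 0.0005, 0], [0.0046, 0.0012, 0], [0.0044, 0.0017, 0], [0.0041, 0.0024, 0], [0.0038, 0.0029, 0], [0.0032, 0.0034, 0], [0.0028, 0.0039, 0], [0.0023, 0.0042, 0], [0.0016, 0.0044, 0], [0.001, 0.0047, 0], [0.0003, 0.0047, 0], [-0.0003, 0.0047, 0]]
```

apply_moves(claw=[0,0,0,0,0,0,0,0,0,0], xyz=[[0,0,0.031],[0,0,0.031],[0,0,0.031],[0,0,0],[0.0058,0.0012,0],[0.0058,0.0012,0],[0.0036,-0.0032,0],[0.0039,-0.0026,0],[0.0043,-0.0021,0],[0.0045,-0.0015,0]], twist=[[0,0,0],[0,0,0],[0,0,0],[0,0,0],[0,0,0],[0,0,0],[0,0,0],[0,0,0],[0,0,0],[0,0,0]])

```text
clock: 9.6
position: [0.5392, -0.1197, 0.1386]
tool_rot: [3.141, 0.0, 0.446]
force: [-3.6, -4.1, 0.8]
grip_width: 0.0001
finger_force: 2.0
```

apply_moves(claw=[0,0,0,0,0,0], xyz=[[0.0046,-0.0008,0],[0.0048,-0.0002,0],[0.0047,0.0005,0],[0.0046,0.0012,0],[0.0044,0.0017,0],[0.0041,0.0024,0]], twist=[[0,0,0],[0,0,0],[0,0,0],[0,0,0],[0,0,0],[0,0,0]])

```text
clock: 10.2
position: [0.5659, -0.1116, 0.1381]
tool_rot: [-3.141, 0.001, 0.447]
force: [-4.2, -0.1, 1.5]
grip_width: -0.0002
finger_force: 1.9
```

```bash
python3 - <<'E'
from h import *
import cv2
p=vpos();print(p,np.degrees(np.arctan2(p[1],p[0])),np.hypot(*p[:2]),bot.observe()["force"])
f=cal("scene");cv2.imwrite("pics/s3.png",cv2.resize(f["img"][160:260,200:320,::-1],None,fx=5,fy=5,interpolation=cv2.INTER_CUBIC))
E
```

```text
[0.0191869  0.02824418 0.13807987] 55.81086563268028 0.034144852699166506 [-4.19809824 -0.05203975  1.5127646 ]
```

View pics/s3.png

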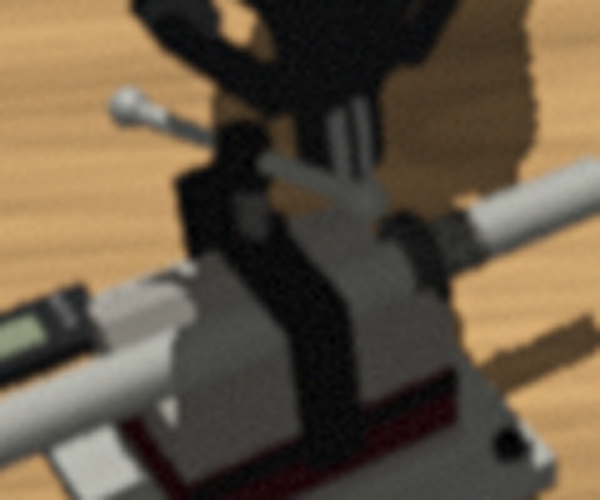

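The finger pushes the rod correctly; the rod now runs from (130,105) to (375,200), with the collar still home. Continuing the orbit.

```bash
python3 - <<'E'
from h import *
c=.034*np.array([np.cos(np.radians(56)),np.sin(np.radians(56))])
o=orbit(c,48,-220,8);print(o[:19]);print(o[19:])
E
```

```text
[[0.0037, 0.0029, 0], [0.0033, 0.0034, 0], [0.0028, 0.0039, 0], [0.0022, 0.0042, 0], [0.0017, 0.0044, 0], [0.001, 0.0047, 0], [0.0003, 0.0047, 0], [-0.0003, 0.0047, 0], [-0.001, 0.0047, 0], [-0.0017, 0.0044, 0], [-0.0022, 0.0042, 0], [-0.0028, 0.0038, 0], [-0.0033, 0.0035, 0], [-0.0037, 0.0029, 0], [-0.0041, 0.0023, 0], [-0.0044, 0.0018, 0], [-0.0046, 0.0012, 0], [-0.0047, 0.0005, 0], [-0.0048, -0.0002, 0]]
[[-0.0046, -0.0008, 0], [-0.0045, -0.0015, 0], [-0.0043, -0.0021, 0], [-0.0039, -0.0026, 0], [-0.0036, -0.0032, 0], [-0.003, -0.0036, 0], [-0.0025, -0.0041, 0], [-0.002, -0.0043, 0], [-0.0013, -0.0045, 0], [-0.0006, -0.0047, 0], [-0.0, -0.0048, 0], [0.0006, -0.0047, 0], [0.0013, -0.0045, 0], [0.002, -0.0044, 0], [0.0025, -0.004, 0]]
```

apply_moves(claw=[0,0,0,0,0,0,0,0,0,0,0,0,0,0,0,0,0,0,0], xyz=[[0.0037,0.0029,0],[0.0033,0.0034,0],[0.0028,0.0039,0],[0.0022,0.0042,0],[0.0017,0.0044,0],[0.001,0.0047,0],[0.0003,0.0047,0],[-0.0003,0.0047,0],[-0.001,0.0047,0],[-0.0017,0.0044,0],[-0.0022,0.0042,0],[-0.0028,0.0038,0],[-0.0033,0.0035,0],[-0.0037,0.0029,0],[-0.0041,0.0023,0],[-0.0044,0.0018,0],[-0.0046,0.0012,0],[-0.0047,0.0005,0],[-0.0048,-0.0002,0]], twist=[[0,0,0],[0,0,0],[0,0,0],[0,0,0],[0,0,0],[0,0,0],[0,0,0],[0,0,0],[0,0,0],[0,0,0],[0,0,0],[0,0,0],[0,0,0],[0,0,0],[0,0,0],[0,0,0],[0,0,0],[0,0,0],[0,0,0]])

```text
clock: 12.15
position: [0.5721, -0.1783, 0.1384]
tool_rot: [3.141, -0.0, 0.447]
force: [4.5, 2.6, 0.7]
grip_width: 0.0001
finger_force: 2.1
```

apply_moves(claw=[0,0,0], xyz=[[-0.0046,-0.0008,0],[-0.0045,-0.0015,0],[-0.0043,-0.0021,0]], twist=[[0,0,0],[0,0,0],[0,0,0]])

```text
clock: 12.45
position: [0.5581, -0.1802, 0.1385]
tool_rot: [3.141, -0.0, 0.446]
force: [5.2, -0.9, 2.0]
grip_width: -0.0
finger_force: 1.9
```

apply_moves(claw=[0,0,0,0], xyz=[[-0.002,-0.0013,0],[-0.002,-0.0013,0],[-0.0018,-0.0016,0],[-0.0018,-0.0016,0]], twist=[[0,0,0],[0,0,0],[0,0,0],[0,0,0]])

```text
clock: 12.85
position: [0.5487, -0.1778, 0.1383]
tool_rot: [3.142, 0.0, 0.447]
force: [3.3, -0.4, 1.4]
grip_width: -0.0001
finger_force: 1.5
```

apply_moves(claw=[0,0], xyz=[[-0.0015,-0.0018,0],[-0.0015,-0.0018,0]], twist=[[0,0,0],[0,0,0]])

```text
clock: 13.05
position: [0.5444, -0.1758, 0.1382]
tool_rot: [-3.142, 0.0, 0.447]
force: [4.0, -1.4, 0.3]
grip_width: -0.0006
finger_force: 1.4
```

apply_moves(claw=[0,0], xyz=[[-0.0012,-0.002,0],[-0.0013,-0.0021,0]], twist=[[0,0,0],[0,0,0]])

```text
clock: 13.25
position: [0.5404, -0.1732, 0.1382]
tool_rot: [-3.142, 0.0, 0.447]
force: [3.8, -2.2, -0.0]
grip_width: 0.0
finger_force: 1.7
```

apply_moves(claw=[0,0], xyz=[[-0.001,-0.0021,0],[-0.001,-0.0022,0]], twist=[[0,0,0],[0,0,0]])

```text
clock: 13.45
position: [0.5369, -0.1702, 0.1383]
tool_rot: [3.141, -0.0, 0.447]
force: [3.4, -2.3, 1.0]
grip_width: -0.0002
finger_force: 1.8
```

```bash
python3 - <<'E'
from h import *
p=vpos();print(p,np.degrees(np.arctan2(p[1],p[0])),np.hypot(*p[:2]))
c=.034*np.array([np.cos(np.radians(-160)),np.sin(np.radians(-160))])
print(orbit(c,-168,-272,8));
c=.034*np.array([np.cos(np.radians(-272)),np.sin(np.radians(-272))])
print(orbit(c,-276,-344,4))
E
```

```text
[-0.03232323 -0.01203723  0.13830039] -159.5745753426311 0.034491823775065794
[[-0.0013, -0.0046, 0], [-0.0007, -0.0047, 0], [0.0, -0.0047, 0], [0.0007, -0.0047, 0], [0.0013, -0.0046, 0], [0.0019, -0.0043, 0], [0.0025, -0.004, 0], [0.0031, -0.0036, 0], [0.0035, -0.0032, 0], [0.0039, -0.0027, 0], [0.0043, -0.0021, 0], [0.0045, -0.0014, 0], [0.0047, -0.0008, 0], [0.0047, -0.0002, 0]]
[[0.0024, 0.0002, 0], [0.0023, 0.0003, 0], [0.0023, 0.0005, 0], [0.0023, 0.0006, 0], [0.0023, 0.0009, 0], [0.0021, 0.0009, 0], [0.0021, 0.0011, 0], [0.002, 0.0013, 0], [0.0019, 0.0014, 0], [0.0019, 0.0015, 0], [0.0017, 0.0017, 0], [0.0016, 0.0017, 0], [0.0014, 0.0019, 0], [0.0013, 0.002, 0], [0.0012, 0.002, 0], [0.0011, 0.0022, 0], [0.0009, 0.0022, 0], [0.0007, 0.0022, 0]]
```

apply_moves(claw=[0,0,0,0,0,0,0,0,0,0,0,0,0,0], xyz=[[-0.0013,-0.0046,0],[-0.0007,-0.0047,0],[0.0,-0.0047,0],[0.0007,-0.0047,0],[0.0013,-0.0046,0],[0.0019,-0.0043,0],[0.0025,-0.004,0],[0.0031,-0.0036,0],[0.0035,-0.0032,0],[0.0039,-0.0027,0],[0.0043,-0.0021,0],[0.0045,-0.0014,0],[0.0047,-0.0008,0],[0.0047,-0.0002,0]], twist=[[0,0,0],[0,0,0],[0,0,0],[0,0,0],[0,0,0],[0,0,0],[0,0,0],[0,0,0],[0,0,0],[0,0,0],[0,0,0],[0,0,0],[0,0,0],[0,0,0]])

```text
clock: 14.85
position: [0.5473, -0.1145, 0.1383]
tool_rot: [-3.141, 0.0, 0.447]
force: [-4.0, -3.0, 1.1]
grip_width: 0.0
finger_force: 1.9
```

apply_moves(claw=[0,0,0,0], xyz=[[0.0024,0.0002,0],[0.0023,0.0003,0],[0.0023,0.0005,0],[0.0023,0.0006,0]], twist=[[0,0,0],[0,0,0],[0,0,0],[0,0,0]])

```text
clock: 15.25
position: [0.5561, -0.1121, 0.1382]
tool_rot: [-3.141, 0.0, 0.447]
force: [-4.5, -1.0, -0.7]
grip_width: 0.0001
finger_force: 2.1
```

apply_moves(claw=[0,0,0,0], xyz=[[0.0023,0.0009,0],[0.0021,0.0009,0],[0.0021,0.0011,0],[0.002,0.0013,0]], twist=[[0,0,0],[0,0,0],[0,0,0],[0,0,0]])

```text
clock: 15.65
position: [0.5658, -0.1121, 0.1382]
tool_rot: [-3.141, 0.0, 0.447]
force: [-5.0, 0.6, -0.5]
grip_width: -0.0
finger_force: 1.9
```

apply_moves(claw=[0,0], xyz=[[0.0019,0.0014,0],[0.0019,0.0015,0]], twist=[[0,0,0],[0,0,0]])

```text
clock: 15.85
position: [0.5706, -0.1132, 0.1383]
tool_rot: [-3.141, -0.0, 0.447]
force: [-4.6, 1.3, 0.9]
grip_width: -0.0
finger_force: 1.8
```

apply_moves(claw=[0,0], xyz=[[0.0017,0.0017,0],[0.0016,0.0017,0]], twist=[[0,0,0],[0,0,0]])

```text
clock: 16.05
position: [0.5751, -0.1149, 0.1383]
tool_rot: [-3.142, -0.0, 0.447]
force: [-4.0, 1.0, 0.5]
grip_width: 0.0
finger_force: 1.7
```

apply_moves(claw=[0,0], xyz=[[0.0014,0.0019,0],[0.0013,0.002,0]], twist=[[0,0,0],[0,0,0]])

```text
clock: 16.25
position: [0.5792, -0.1173, 0.1383]
tool_rot: [-3.141, -0.0, 0.447]
force: [-3.5, 1.8, 0.9]
grip_width: 0.0003
finger_force: 1.7
```

apply_moves(claw=[0,0], xyz=[[0.0012,0.002,0],[0.0011,0.0022,0]], twist=[[0,0,0],[0,0,0]])

```text
clock: 16.45
position: [0.5825, -0.1191, 0.1381]
tool_rot: [-3.14, 0.0, 0.447]
force: [-10.0, 9.7, -0.3]
grip_width: -0.0001
finger_force: 6.5
```

```bash
python3 - <<'E'
from h import *
import cv2
p=vpos();print(p,np.degrees(np.arctan2(p[1],p[0])),np.hypot(*p[:2]),bot.observe()["force"],bot.observe()["moment"])
f=cal("scene");cv2.imwrite("pics/s4.png",cv2.resize(f["img"][160:260,200:320,::-1],None,fx=5,fy=5,interpolation=cv2.INTER_CUBIC))
E
```

```text
[0.03095074 0.01427718 0.13814602] 24.763279075312166 0.03408498233991102 [-9.9547198   9.69330457 -0.32047134] [ 2.07070837  2.08801135 -0.04659652]
```

View pics/s4.png

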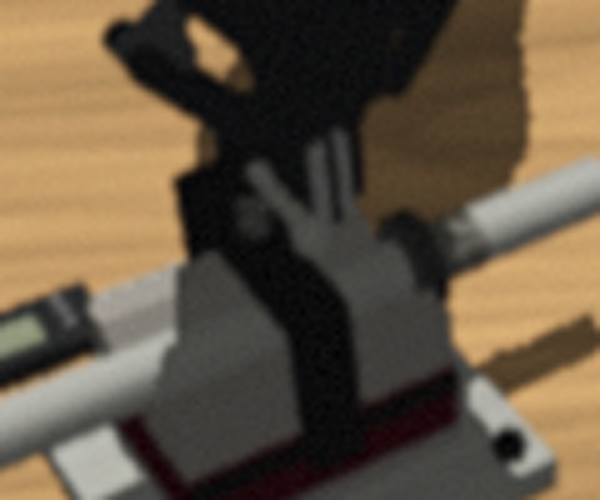

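The rod (from (255,165) to (315,240)) now lies along the stirrup, i.e. the joint is near 0, and the force jumped to 14 N. I'll push a little more to confirm the hard stop.

apply_moves(claw=[0,0,0], xyz=[[0.0005,0.0012,0],[0.0005,0.0013,0],[0,0,0]], twist=[[0,0,0],[0,0,0],[0,0,0]])

```text
clock: 16.8
position: [0.5844, -0.1195, 0.1381]
tool_rot: [-3.138, 0.0, 0.448]
force: [-8.3, 14.7, 5.5]
grip_width: 0.0
finger_force: 8.8
```

```bash
python3 - <<'E'
from h import *
p=vpos();print(p,np.degrees(np.arctan2(p[1],p[0])),np.hypot(*p[:2]),bot.observe()["force"])
E
```

```text
[0.03246657 0.01314532 0.13811664] 22.042420574472295 0.03502680971973494 [-8.32115609 14.65677605  5.46420662]
```

apply_moves(claw=[0,0,0], xyz=[[0,0.0012,0],[0,0.0012,0],[0,0,0]], twist=[[0,0,0],[0,0,0],[0,0,0]])

```text
clock: 17.1
position: [0.5854, -0.1206, 0.1381]
tool_rot: [-3.137, -0.0, 0.449]
force: [-9.7, 20.2, 4.6]
grip_width: -0.0001
finger_force: 11.3
```

```bash
python3 - <<'E'
from h import *
p=vpos();print(p,bot.observe()["force"])
E
```

```text
[0.03287071 0.01173117 0.13809757] [-9.74771392 20.24198343  4.62575878]
```

apply_moves(claw=[0,0,0], xyz=[[0,0.0015,0],[0,0.0015,0],[0,0,0]], twist=[[0,0,0],[0,0,0],[0,0,0]])

```text
clock: 17.4
position: [0.5864, -0.1221, 0.138]
tool_rot: [-3.136, 0.0, 0.45]
force: [-12.1, 26.3, 5.3]
grip_width: -0.0002
finger_force: 14.8
```

apply_moves(claw=[0,0,0], xyz=[[0,0,0],[0,0,0],[0,0,0]], twist=[[0,0,0],[0,0,0],[0,0,0]])

```text
clock: 17.7
position: [0.5865, -0.1219, 0.138]
tool_rot: [-3.136, -0.0, 0.45]
force: [-11.8, 25.6, 6.5]
grip_width: -0.0003
finger_force: 14.7
```

```bash
python3 - <<'E'
from h import *
p=vpos();print(p,bot.observe()["force"],bot.observe()["tool_rot"])
E
```

```text
[0.03333081 0.0100715  0.13800821] [-11.77166484  25.61451453   6.46436979] [-3.13585466e+00 -1.64395506e-04  4.50283741e-01]
```

apply_moves(claw=[0,0,0,0,0,0,0,0,0,0,0,0], xyz=[[0,-0.012,0],[0,-0.015,0],[0,-0.01,-0.03],[0,0,-0.035],[0,0,-0.035],[-0.03,-0.03,0],[-0.03,-0.03,0],[-0.03,-0.03,0],[-0.03,-0.03,0],[-0.02,-0.03,0],[0,0,0],[0,0,0]], twist=[[0,0,0],[0,0,0],[0,0,0],[0,0,0],[0,0,0],[0,0,0],[0,0,0],[0,0,0],[0,0,0],[0,0,0],[0,0,0],[0,0,0]])

```text
clock: 18.9
position: [0.3805, -0.0186, 0.2389]
tool_rot: [3.14, -0.002, 0.447]
force: [0.9, 0.7, -0.1]
grip_width: -0.0002
finger_force: 0.0
```

```bash
python3 - <<'E'
from h import *
import cv2
f=cal("scene");a=cv2.resize(f["img"][170:245,210:340,::-1],None,fx=6,fy=6,interpolation=cv2.INTER_CUBIC)
cv2.imwrite("pics/s5.png",a)
E
```

```text
(no output)
```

View pics/s5.png

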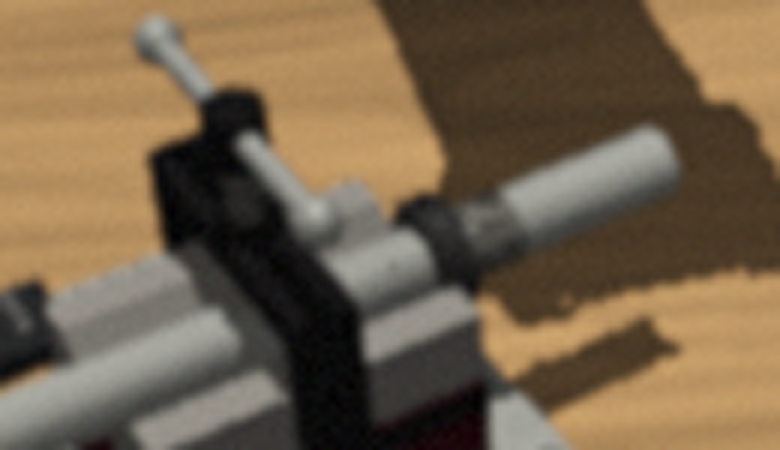

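```bash
python3 - <<'E'
from h import *
f=cal("scene");P=lambda x,y:(210+(x+.5)/6-.5,170+(y+.5)/6-.5)
a=atz(f,*P(157,42),.149);b=atz(f,*P(316,216),.149);d=(b-a)[:2];m=(a+b)[:2]/2
e=atz(f,*P(657,151),.072)[:2]
print(a,b,np.hypot(*d),np.degrees(np.arctan2(d[1],d[0]))-np.degrees(yw),"mid",m,"end",e,np.hypot(*(e-m)))
E
```

```text
[ 0.51477878 -0.16797725  0.149     ] [ 0.60511368 -0.12321079  0.149     ] 0.10081879817228757 0.7500120866471249 mid [ 0.55994623 -0.14559402] end [ 0.4931349  -0.01361789] 0.1479238121886097
```

The rod is at 0.75° from the tight direction. The bar end measures 147.9 mm from the screw axis, against 147 mm when home. The arm is clear, so I'm handing in.

```bash
python3 -c "
from workcell import bot
print(bot.job_done())"
```

```text
the job is handed in; nothing more can be done
None
```

I pushed the bar until it stopped solid with its collar against the block and tightened the clamp to its hard stop (tommy bar 0.75° from fully tight). The arm is clear and the job is handed in at about 19 s; no verdict came back, and I did not measure pad force directly or re-check the loose items.

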